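# Ease the bench press off by one notch

## Robot

A 6-joint arm with a two-finger parallel gripper is mounted at the origin on the work surface. World frame = base frame: x ahead of the robot, y to its left, z up, the work surface at z = 0. Lengths are in mm, angles in degrees, forces in N, time in s.
With the tool pointing down it reaches from about 250 to 775 mm from the base axis. Payload 8.9 kg.
Tool frame: the origin (TCP) lies between the finger pads; the fingertips stand manip.finger_overhang ahead of it and the grasp point (between the pads) lies 3 mm ahead of it (manip.finger_overhang is the distance from the TCP to the fingertips, in mm); z points along the fingers, y is the line along which they close (so a half turn about z gives the same grasp; the last joint's range is limited). The gripper opens to 85 mm and grips with 20 to 120 N. Pads are 22 mm wide; open, the fingers measure 114 mm over their backs; the gripper's body (76 mm by 85 mm) begins 54 mm behind the grasp point. The pads swing forward as they close: fully open they stand 13 mm farther back than shut.
Start: joints at [67.993, 16.656, -8.789, 64.555, 0, 82.019], TCP at [127.234, 509.348, 253.305] pointing down, gripper open.
Joint ranges: [-144.48, 144.48], [-52.06, 99.96], [-74.48, 78.29], [-112.23, 115.85], [-86.99, 84.42], [-180, 180]. Speed limits (degrees/s): [127.2, 127.2, 159.86, 180, 180, 180].

## Interface

Orientations are given as [roll, pitch, yaw] about the fixed x, y, z axes, in that order (R = Rz(yaw) Ry(pitch) Rx(roll)).
In Python, from cell import manip, hand, ik, telemetry, grab_frame, camera_params, finish_job gives the robot as it stands. Calls block until the motion is done:
- manip.move_pose(position, orientation): joint-space move of the TCP to a pose.
- manip.move_straight(position, attitude=None, speed=150, threshold=None): straight line of the TCP; attitude=None keeps the orientation; speed is the mean speed in mm/s. With threshold (N) it stops when the force on the tool has changed by that much, and returns True; else False.
- manip.set_joints(angles): joint-space move.
- hand.command_gripper(opening): opening from 0.0 (shut) to 1.0 (fully open); the grip force is fixed at half the most; returns when the fingers have stopped.
- manip.dwell(seconds).
- ik(position, orientation): joint angles nearest the present ones, or None.
- telemetry.observe(): the state.
- grab_frame(name): name is "side" or "top"; returns (picture, depth): 480x640x3 uint8, red, green, blue; 480x640 float32, mm along the optical axis (not along the pixel's ray), 0 where there is no reading.
- camera_params(name): a dict with "intrinsics" (3x3 intrinsics, pixels), "R" (3x3) and "t" (3): a world point X has camera coordinates R X + t. Camera axes: x right, y down, z forward; pixel columns grow to the right and rows downward; lengths in mm; the calibration is good to about 2 mm. A picture is of the moment at which its call begins. camera_params takes no time and is no camera call.
A pose or a line that the arm cannot do raises manip.Unreachable and nothing moves.
- finish_job(): hands the job in; it is judged then, once.
The state is a dict: "t": time; "qpos": joint angles; "joint_velocities": joint speeds; "effort": joint torques, N m; "position": TCP position; "eef_rot": TCP orientation; "ft_force": force on the tool from outside, world axes, zero at the start; "torque": the same for the moment, N m; "finger_gap": opening from 0.0 (shut) to 1.0 (fully open); "grasp_force": force on a finger pad.
Only numpy, scipy, OpenCV 4.12 (cv2) and the standard library are available. Lean on these libraries where they do the work, as an engineer would, in place of code of your own. Each camera call takes 0.05 s, during which the arm holds its last target. There are 200 camera calls.

## Task

The glue under the bench press has set: with a fingertip lift the pawl up off the ratchet wheel and lay it back, push the handwheel backward (its top away from the ram) by one notch and no farther, so that the ram eases up off the work, then tip the pawl back over so that it sits fully home in that next notch. Use gentle fingertip pushes only: grip nothing, pick nothing up, and leave the glued work and all the loose things where they are.

Things in the scene. Friction and masses are not known exactly. Their poses are not given: they have to be found in the camera images.
- press: Blue cast bench press (ram, column, 250 mm tall) on a chipboard board 250 mm in x, 350 in y, 18 thick. Origin on the bench top straight below the spindle's middle; own x from the ram (front, towards the robot) to the column (back), y along the spindle to the handwheel side, z up. Fixed; turned by up to 0.4 rad. Its head (60 mm wide in y) tops out at z 248 mm, column at x 37 to 107 mm and y within 28 mm, ram top at 290 mm.
- axle (a point): Middle of the spindle axis, 205 mm above the bench; the spindle runs along the press's y. The ratchet wheel (12 saw teeth, 100 mm over the tips, 12 mm thick) is on its -y side at y -38 to -50 mm, a nut 10 mm in radius stands on its face to y -56 mm.
- spindle (a joint): Turn of the spindle with ratchet wheel and handwheel, rad. Grows backward (wheel top moves to the press's +x, ram goes up 12.5 mm per rad). Starts at about 0 (-0.06 to 0). One notch is 0.524 rad. Friction about 0.3 N m holds it wherever it is left. With the pawl down it stops dead backward at about 0.01, 0.53 and 1.06 (a tooth meets the pawl; it gives 0.03 under a hard push) and can still turn forward; further forward than -0.08 the ram is on the work.
- handwheel: Dark steel three-spoke handwheel, 170 mm across, rim 13 mm thick at the press's y 62 mm, carrying the black grip. Origin on the spindle axis.
- grip (a point): Middle of the handwheel's black grip: a 23 mm round, 60 mm long, parallel to the press's y (y 70 to 130 mm, this point at y 100), 79 mm from the spindle axis. At the start it leans 26 degrees from straight up towards the ram side; a push at it towards the press's +x turns the wheel backward.
- pawl (a joint): Pawl angle, rad: 0 = fully home between two teeth, grows as it lifts off. Its nose is clear of the teeth above 0.2; at about 0.8 it balances, beyond that it falls back by its own weight and leans on its stop at 1.22; below 0.8 it falls onto the wheel (the nose rides up to 0.15 on a tooth). Swings freely, weighs 140 g.
- pawl_pivot (a point): Pivot axis of the pawl (parallel to the press's y), in the middle of the pawl's thickness: 85 mm behind the spindle axis at the same height, y -44 mm. A bolt head 8 mm in radius stands there to y -55 mm.
- pawl_pin: Finger pin at the upper end of the pawl's finger lever: an 8 mm steel rod along the press's y from the lever's outer face (y -49 mm) out to y -85 mm, ending in an 18 mm black ball (to y -94 mm). Origin on the pawl's pivot axis.
- pin (a point): Middle of the finger pin (y -67 mm), 48 mm from the pivot axis. Pawl home: 27 mm in front of the pivot and 39 mm above it; laid back: 27 mm behind it and 39 mm above it. Pushing it level towards +x lifts the pawl over, pushing it towards -x tips it back.
- ram (a joint): Height of the ram above its start, m: 0.0125 times the spindle angle.
- work: Glued work on the press's anvil under the ram: MDF panel 85 x 120 x 16 mm with a pine cleat 20 mm high; loose. Origin under its middle.
- cleat_long: Loose pine cleat 22 x 75 x 20 mm lying on the board. Origin under its middle.
- cleat_short: Loose pine cleat 22 x 55 x 20 mm lying on the board. Origin under its middle.
- screw_tub: White open plastic tub of screws 75 x 60 x 40 mm on the board. Origin under its middle.
- glue_bottle: White glue bottle, 54 mm round, 145 mm tall, on the board. Origin under its middle.
- hammer: Hammer lying on the bench, 280 mm long. Origin under it.
- try_square: Try square lying on the bench: stock 110 mm, blade 150 mm. Origin under the stock's middle.
- pincers: Red-handled pincers lying on the bench, 170 mm long. Origin under the joint.
- mdf_upright: Upright MDF panel 150 x 16 x 110 mm with a pine cleat on each side of its foot, on the bench. Origin under its middle.

How it is judged:
By the outcome, as a careful person would: the job done as asked, in the order asked, and still so for the second after the job is handed in, with the robot touching nothing.
It also fails if it takes over 61 s, if anything falls off the work surface, if the arm or the gripper's body presses on something with over 40 N, if the wrist force passes 120 N, or if a joint passes its speed limit or range.

## Working session

There is one attempt and no reset: what is moved stays moved. The work goes in short steps, each a Python script; the robot and the scene stay as the last script left them, time stands still between calls to the robot, and variables do not carry over. Pictures are saved under pics/ and viewed, at most 10 in all, crops included, and the job is handed in when it is done.

```bash
ls; mkdir -p pics; python3 - <<'E'
from cell import *
import cv2,numpy as np
for n in("side","top"):
    p,d=grab_frame(n); cv2.imwrite(f"pics/{n}0.png",p[:,:,::-1]); np.savez(f"{n}0.npz",p=p,d=d)
    c=camera_params(n); R=np.array(c["R"]);t=np.array(c["t"]); print(n,c["intrinsics"],-R.T@t,R)
print(manip.finger_overhang,telemetry.observe())
E
```

```text
pics
side [[436.14551268   0.         315.43645515]
 [  0.         436.14551268 235.12251355]
 [  0.           0.           1.        ]] [ 266.21680516 -645.77463673  862.54885434] [[ 0.94807261 -0.31756721  0.01758951]
 [-0.21605031 -0.68361465 -0.69713217]
 [ 0.23341076  0.6571317  -0.71672682]]
top [[447.36138933   0.         320.78775806]
 [  0.         447.36138933 251.86739916]
 [  0.           0.           1.        ]] [ 412.88756321  -35.1456427  1384.11813328] [[-0.02820245 -0.99959127 -0.00468138]
 [-0.99666727  0.02847795 -0.07644183]
 [ 0.0765439   0.00250993 -0.99706305]]
22.0 {'t': 0.1, 'qpos': array([ 6.79920549e+01,  1.66846207e+01, -8.82508151e+00,  6.45550085e+01,
       -1.11679779e-03,  8.20182097e+01]), 'joint_velocities': array([-0.08065236, -0.05528237,  0.0637932 , -0.03613509, -0.10452338,
       -0.12579049]), 'effort': array([ 1.39252006e-03, -5.37976134e+01,  3.31919575e+01,  9.27947840e-03,
       -1.71861784e-04,  1.79921443e-05]), 'position': array([127.1139163 , 509.0140978 , 252.81034546]), 'eef_rot': array([-1.79935761e+02, -7.87964094e-03,  1.65973841e+02]), 'ft_force': array([ 0.41169659, -0.36917982, -0.23162389]), 'torque': array([-0.00958022,  0.01733529,  0.02486088]), 'grasp_force': 0.0, 'finger_gap': 0.9984752515392987}
```

View pics/side0.png

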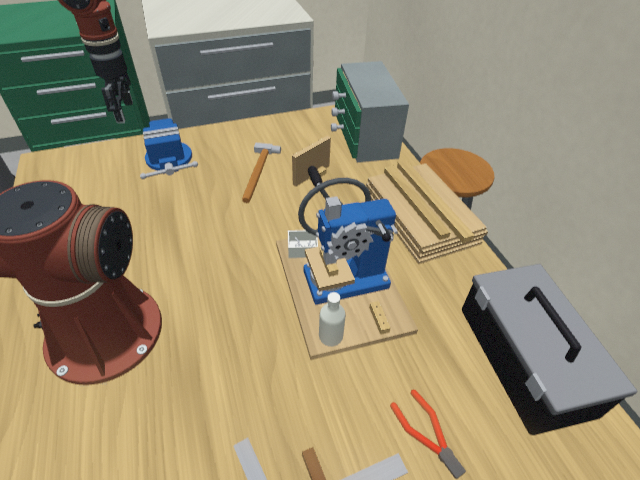

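View pics/top0.png

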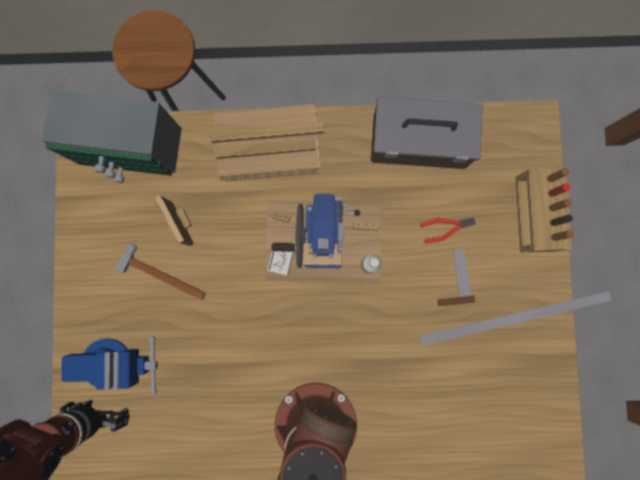

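The side view shows the press at about (350,240), with the wheel at (350,242) and the pin ball at (388,232). The top view shows the head at (325,225), the pin ball at (357,213) and the grip at (283,247).

```bash
cat > h.py <<'E'
from cell import *
import cv2,numpy as np
def cloud(n,d):
    c=camera_params(n);K=np.array(c["intrinsics"]);R=np.array(c["R"]);t=np.array(c["t"]).ravel()
    v,u=np.mgrid[:480,:640]; X=np.stack([(u-K[0,2])/K[0,0]*d,(v-K[1,2])/K[1,1]*d,d],-1)
    return (X-t)@R
E
python3 - <<'E'
from h import *
for n in("side","top"):
    f=np.load(f"{n}0.npz");p=f["p"];W=cloud(n,f["d"]);h=cv2.cvtColor(p,cv2.COLOR_RGB2HSV)
    near=(np.abs(W[...,0]-470)<200)&(np.abs(W[...,1])<220)&(f["d"]>0)
    blue=(h[...,0]>100)&(h[...,0]<130)&(h[...,1]>120)&near
    z=W[...,2]; print(n,"zmax blue",np.percentile(z[blue],[50,90,98]))
    m=blue&(z>238)&(z<258); r=cv2.minAreaRect(W[m][:,:2].astype(np.float32)); print("head",m.sum(),r,np.median(z[m]))
    print(cv2.boxPoints(r).round(1).tolist())
    dark=(p.max(-1)<50)&near&(z>150)
    k,l,s,c=cv2.connectedComponentsWithStats(dark.astype(np.uint8))
    for i in range(1,k):
        if s[i,4]>8: print(s[i],c[i].round(1),np.median(W[l==i],0).round(1))
    # board
    b=near&(z>12)&(z<24)&~blue; k,l,s,c=cv2.connectedComponentsWithStats(b.astype(np.uint8)); 
    pts=W[b][:,:2].astype(np.float32); r=cv2.minAreaRect(pts);print("board",r,cv2.boxPoints(r).round(1).tolist())
    x,y=(270,170) if n=="side" else (255,180)
    cv2.imwrite(f"pics/{n}c.png",cv2.resize(p[y:y+130,x:x+150,::-1],None,fx=4.5,fy=4.5,interpolation=cv2.INTER_CUBIC))
E
```

```text
side zmax blue [148.98650421 247.27590718 248.85348129]
head 1255 ((569.9583740234375, -74.2115249633789), (121.61531829833984, 154.15188598632812), 87.96168518066406) 246.13631922828833
[[490.79998779296875, -132.1999969482422], [644.7999877929688, -137.6999969482422], [649.0999755859375, -16.200000762939453], [495.1000061035156, -10.699999809265137]]
[308 167  14  19 115] [313.3 175.1] [506.1  57.8 282.9]
[356 233   5   3   9] [358.  233.9] [555.  -90.  231.6]
[382 233   8   8  43] [385.7 237.2] [ 594.8 -131.3  249.4]
[343 236   4   3   9] [344.4 236.9] [525.6 -88.4 229.9]
[355 249   5   3   9] [357.1 250.3] [558.5 -90.  181. ]
board ((549.7761840820312, -39.736602783203125), (355.0340881347656, 250.73118591308594), 87.19751739501953) [[415.8999938964844, -210.89999389648438], [666.2999877929688, -223.1999969482422], [683.7000122070312, 131.39999389648438], [433.20001220703125, 143.6999969482422]]
top zmax blue [247.24962126 250.63037616 252.38999701]
head 859 ((572.3616943359375, -38.67870330810547), (53.89242935180664, 145.69955444335938), 88.51786041259766) 247.551616293127
[[498.79998779296875, -63.70000076293945], [644.5, -67.5], [645.9000244140625, -13.600000381469727], [500.20001220703125, -9.899999618530273]]
board ((549.3795166015625, -38.65547180175781), (353.8536682128906, 247.5343475341797), 88.2688980102539) [[420.29998779296875, -211.8000030517578], [667.7000122070312, -219.1999969482422], [678.4000244140625, 134.5], [431.0, 141.89999389648438]]
```

View pics/sidec.png

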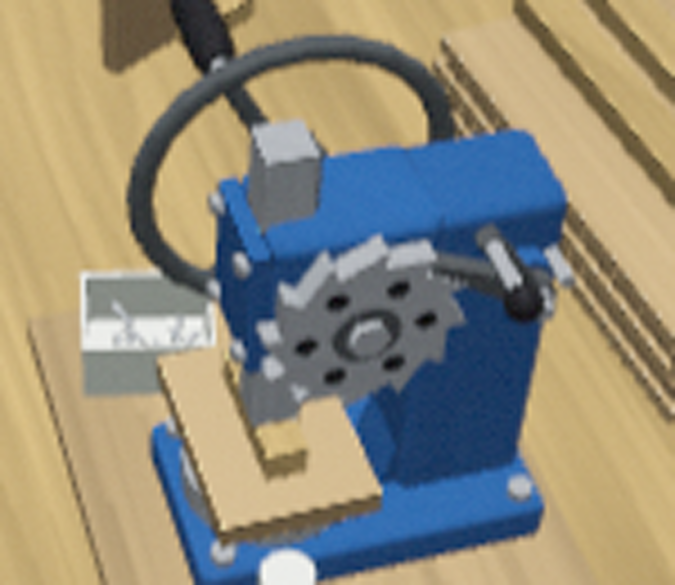

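View pics/topc.png

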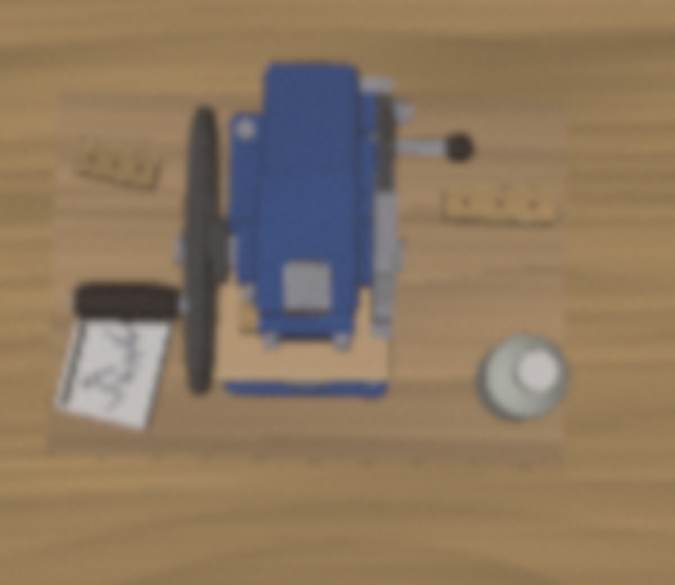

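Both crops agree. The pin ball is at about top pixel (357,212.7) and the grip middle at about (283.2,246.9). The pawl is home, and the area in front of and behind the pin at y -59 to -81 is free. Next I'll cross-check with the top rays and check reach.

```bash
cat >> h.py <<'E'
def ray(n,u,v,z):
    c=camera_params(n);K=np.array(c["intrinsics"]);R=np.array(c["R"]);t=np.array(c["t"]).ravel()
    o=-R.T@t; d=R.T@np.linalg.solve(K,[u,v,1]); return o+d*(z-o[2])/d[2]
YAW=-2.0; AX=np.array([542.,-39.])
def w(x,y,z):
    a=np.radians(YAW); return [AX[0]+x*np.cos(a)-y*np.sin(a),AX[1]+x*np.sin(a)+y*np.cos(a),z]
OX=[180,0,90+YAW]   # fingers close along press x
OY=[180,0,180+YAW]  # along press y
def show(n,name,x,y,wd,ht,s):
    p,d=grab_frame(n); cv2.imwrite(f"pics/{name}.png",cv2.resize(p[y:y+ht,x:x+wd,::-1],None,fx=s,fy=s,interpolation=cv2.INTER_CUBIC)); return p,d
E
python3 - <<'E'
from h import *
print("ball",ray("top",357,212.7,244),"side",ray("side",270+522/4.5,170+300/4.5,244),w(58,-85,244))
print("grip",ray("top",283.2,246.9,276),w(-34.6,100,276))
print("ballW yaw check: head/board centreline", ray("top",255+311/4.5,180+63/4.5,248),ray("top",255+305/4.5,180+330/4.5,248))
for p,o in[((20,-70,350),OX),((20,-70,252),OX),((141,-70,350),OX),((141,-70,252),OX),((-75,100,360),OY),((5,100,284),OY)]:
    q=ik(w(*p),o); print(p,None if q is None else np.round(q,0))
E
```

```text
ball [ 598.76032641 -128.23846001  244.        ] side [ 599.5467216  -124.81274143  244.        ] [np.float64(596.998210747395), np.float64(-125.97239110536819), 244]
grip [513.01476549  60.75317773 276.        ] [np.float64(510.91102705538935), np.float64(62.1466052878161), 276]
ballW yaw check: head/board centreline [649.10384324 -45.04229562 248.        ] [496.21960139 -37.24542882 248.        ]
(20, -70, 350) [-18.  20.  11.  80.   0.  74.]
(20, -70, 252) [-18.  22.  -2.  67.   0.  74.]
(141, -70, 350) [-16.  36.  37.  90.   0.  76.]
(141, -70, 252) [-16.  36.  21.  76.   0.  76.]
(-75, 100, 360) [-1.  9. -3. 78.  0.  1.]
(5, 100, 284) [-1. 19. -1. 70.  0.  1.]
```

```bash
sed -i 's/^YAW=.*/YAW=-2.2; AX=np.array([544.,-39.5])/' h.py
python3 - <<'E'
from h import *
hand.command_gripper(0.0)
manip.move_straight([127,509,380],speed=200)
manip.move_pose(w(24,-70,370),OX)
manip.move_straight(w(24,-70,252),speed=150)
f0=telemetry.observe()["ft_force"]
for x in (34,44,54,64,74,83):
    manip.move_straight(w(x,-70,252+ (2 if x>50 else 0)),speed=40); s=telemetry.observe(); print(x,(s["ft_force"]-f0).round(1))
manip.dwell(.3)
show("side","s1",300,160,140,105,5); show("top","t1",0,0,640,480,1)
print(s["t"],s["position"])
E
```

```text
34 [ 1.8 -0.5  0.6]
44 [ 0.6 -0.7  0. ]
54 [ 0.1 -0.4  1.5]
64 [1.8 0.2 1.9]
74 [ 0.2 -0.8  1.6]
83 [ 0.4 -0.4  1.5]
7.65 [ 624.44456628 -112.61017033  253.85496196]
```

View pics/s1.png

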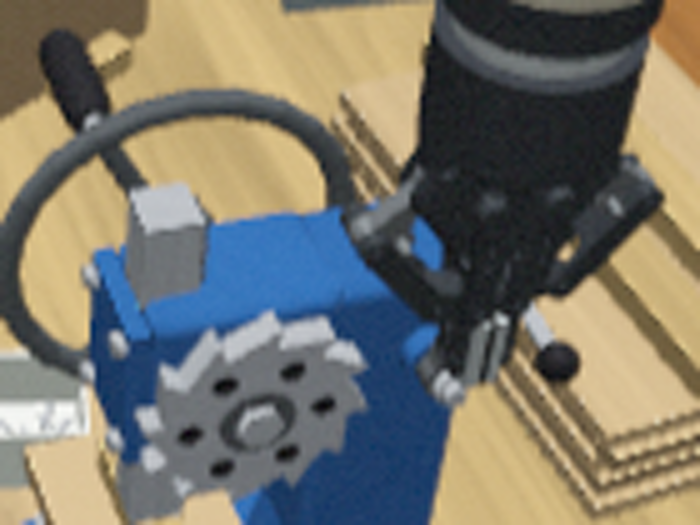

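The pawl is laid back: the pin ball is now at side pixel (412,232). Next, the grip, with a slow touch to find contact first.

```bash
cat >> h.py <<'E'
def inv(P):
    a=np.radians(YAW); d=np.array(P[:2])-AX; return np.array([d[0]*np.cos(a)+d[1]*np.sin(a),-d[0]*np.sin(a)+d[1]*np.cos(a)])
E
python3 - <<'E'
from h import *
print("ball back",inv(ray("side",411.6,232,244)))
manip.move_straight(w(80,-70,375),speed=200)
manip.move_pose(w(-74,104,375),OY)
manip.move_straight(w(-74,104,284),speed=150)
manip.dwell(.3); f0=telemetry.observe()["ft_force"]
hit=manip.move_straight(w(-48,104,284),speed=15,threshold=2.5)
s=telemetry.observe(); print(hit,inv(s["position"]),(s["ft_force"]-f0).round(1),s["t"])
p,d=show("side","s2",270,130,140,105,5)
np.savez("s2.npz",p=p,d=d)
E
```

```text
ball back [113.52628197 -84.66404934]
True [-56.72650121 103.9716596 ] [-0.8  0.4  0.8] 12.175
```

View pics/s2.png

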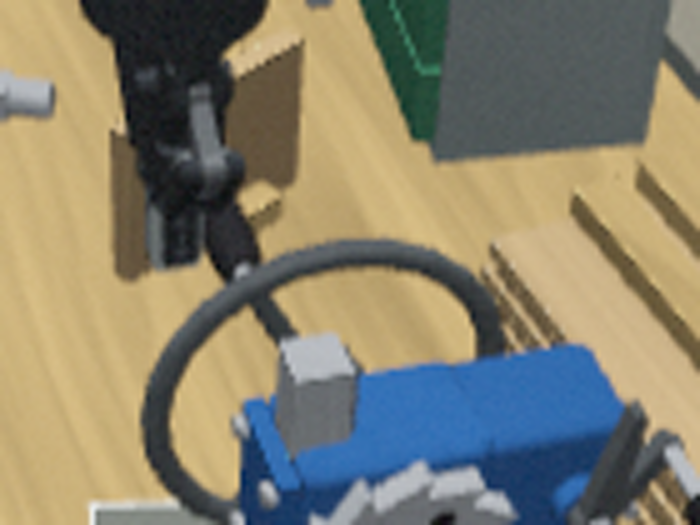

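The fingertip touches the grip at press x -56.7, where -57 was predicted. The silver grip foot is at about side pixel (318,184). For one notch (about 0.515 rad) the face needs to travel about 39.4 mm.

```bash
python3 - <<'E'
from h import *
manip.move_straight(w(-28,104,284),speed=25)
s=telemetry.observe(); print(inv(s["position"]),s["ft_force"])
manip.move_straight(w(-17.4,104,284),speed=12); manip.dwell(.3)
s=telemetry.observe(); print(inv(s["position"]),s["ft_force"])
manip.move_straight(w(-45,104,284),speed=60)
manip.move_straight(w(-60,104,375),speed=200)
show("side","s3",290,150,140,105,5)
p,d=grab_frame("top"); np.savez("t3.npz",p=p,d=d)
h=cv2.cvtColor(p,cv2.COLOR_RGB2HSV); print(telemetry.observe()["t"])
E
```

```text
[-28.96850908 103.94059526] [-6.0226844  -0.92668407  3.98527832]
[-18.17838067 103.93366552] [-4.92279015 -0.28147157  4.35715256]
16.1833
```

View pics/s3.png

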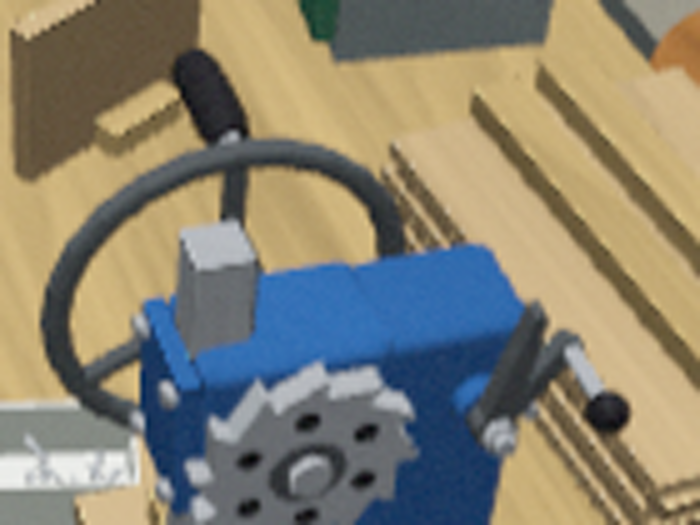

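The wheel has turned with the grip nearly upright, and the pawl is still laid back. I'll compare the grip centroid before and after in the top view.

```bash
python3 - <<'E'
from h import *
for f,z in(("top0.npz",276),("t3.npz",284)):
    p=np.load(f)["p"]; m=(p.max(-1)<60).astype(np.uint8); m[:225]=0;m[262:]=0;m[:,:265]=0;m[:,294:]=0
    k,l,s,c=cv2.connectedComponentsWithStats(m); i=1+np.argmax(s[1:,4]); print(s[i],c[i])
    g=inv(ray("top",*c[i],z)); print(g, "lean",np.degrees(np.arcsin(-g[0]/79)))
p=np.load("t3.npz")["p"];cv2.imwrite("pics/t3.png",cv2.resize(p[180:310,255:405,::-1],None,fx=4.5,fy=4.5))
E
```

```text
[284 244   9   6  24] [288.83333333 246.66666667]
[-34.09129526  84.98238147] lean 25.565038934128182
[283 225  11  37 213] [286.72300469 242.14084507]
[-23.6166104   89.75664317] lean 17.394214506689213
```

View pics/t3.png

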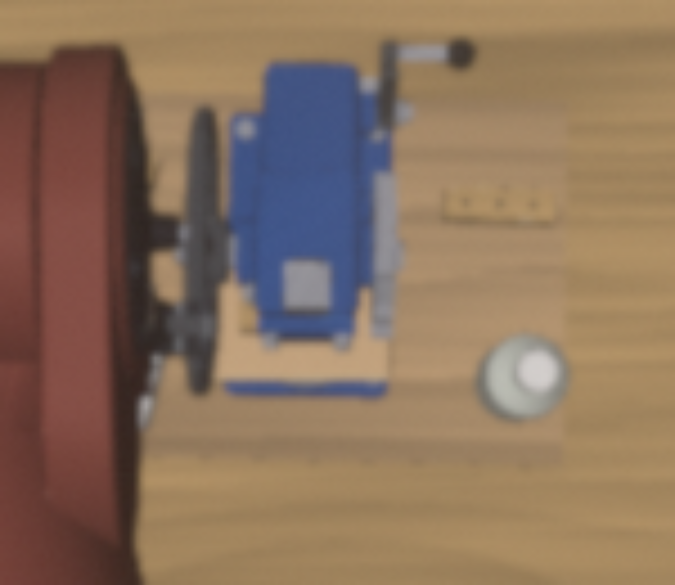

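The arm hides most of the grip at top pixel (288,231). I'll move on to the hover point behind the pin and measure the grip from there.

```bash
python3 - <<'E'
from h import *
manip.move_pose(w(145,-70,375),OX)
p,d=grab_frame("top"); ps,_=grab_frame("side"); np.savez("t4.npz",p=p,ps=ps)
for p,z in((np.load("top0.npz")["p"],276),(p,284)):
    m=(p.max(-1)<50).astype(np.uint8); m[:215]=0;m[262:]=0;m[:,:265]=0;m[:,320:]=0
    k,l,s,c=cv2.connectedComponentsWithStats(m)
    for i in range(1,k):
        if s[i,4]>10: print(z,s[i],c[i],inv(ray("top",*c[i],z)))
E
python3 - <<'E'
from h import *
for p,z,v0 in((np.load("top0.npz")["p"],276,247),(np.load("t4.npz")["p"],284,231)):
    g=p[v0-10:v0+11,274:293].astype(float).max(-1).mean(1); print(g.round(0))
    th=(g.min()+np.median(g[:4]))/2
    wgt=np.clip(100-g,0,None); wgt[np.abs(np.arange(21)-np.argmin(g))>6]=0; v=v0-10+(wgt*np.arange(21)).sum()/wgt.sum()
    q=inv(ray("top",283,v,z)); print(v,q,np.degrees(np.arcsin(-q[0]/79)))
E
```

```text
[163. 163. 160. 158. 150. 121.  82.  61.  59.  61.  61.  59.  58.  72.
 116. 160. 177. 176. 174. 176. 179.]
246.64358974358976 [-34.17559428  99.49814746] 25.63283247347201
[161. 167. 174. 179. 172. 142.  99.  72.  67.  70.  71.  69.  67.  72.
 103. 147. 171. 173. 170. 166. 164.]
230.99132804757184 [ 4.0264615  99.42269646] -2.921509486813142
```

The turn so far is 0.498 rad by camera and 0.503 by touch, slightly short of 0.524. I'll give it one more 1.2 mm nudge while the pawl is still back, then go and tip the pawl.

```bash
python3 - <<'E'
from h import *
manip.move_pose(w(-45,104,375),OY)
manip.move_straight(w(-45,104,284),speed=150)
manip.move_straight(w(-25,104,284),speed=40)
manip.move_straight(w(-16.2,104,284),speed=10); manip.dwell(.3)
s=telemetry.observe(); print(inv(s["position"]),s["ft_force"])
manip.move_straight(w(-45,104,284),speed=60)
manip.move_straight(w(-45,104,375),speed=200)
manip.move_pose(w(145,-70,375),OX)
manip.move_straight(w(145,-70,252),speed=150)
f0=telemetry.observe()["ft_force"]
for x in (130,120,110,100,90,82):   # pin centre = x-18.5; balance at pin 94
    manip.move_straight(w(x,-70,254),speed=30); s=telemetry.observe(); print(x,(s["ft_force"]-f0).round(1))
manip.dwell(.4)
manip.move_straight(w(92,-70,254),speed=80)
manip.move_straight(w(145,-70,375),speed=200)
show("side","s5",290,150,140,105,5); print(telemetry.observe()["t"])
p,d=grab_frame("top"); 
g=p[221:242,274:293].astype(float).max(-1).mean(1); wgt=np.clip(100-g,0,None); wgt[np.abs(np.arange(21)-np.argmin(g))>6]=0; v=221+(wgt*np.arange(21)).sum()/wgt.sum()
q=inv(ray("top",283,v,284)); print(v,q,np.degrees(np.arcsin(-q[0]/79)))
E
```

```text
[-16.92653372 103.96885373] [-4.9994196   0.1974611   2.91602054]
130 [ 1.4 -0.1 -1.6]
120 [-0.5  0.7 -1.1]
110 [-0.4  0.  -1.6]
100 [ 0.7  0.4 -1.6]
90 [ 0.4  0.4 -2. ]
82 [-0.2  0.2 -2.7]
29.3667
230.5118619698059 [ 5.22144248 99.44259502] -3.789681798485394
```

View pics/s5.png

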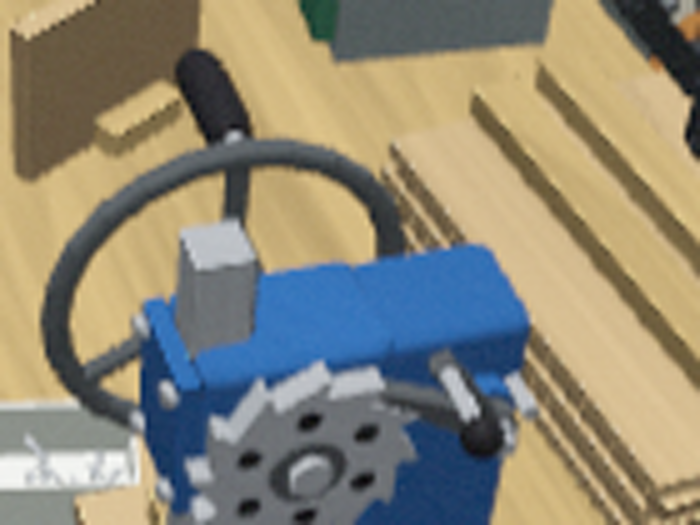

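The pawl is down and the ball is at about (386.6,237.6), against (386,236.7) at the start. I'll compare the centroids precisely.

```bash
python3 - <<'E'
from h import *
p1,_=grab_frame("side"); t1,_=grab_frame("top")
for n,a,b,(u,v) in(("side",np.load("side0.npz")["p"],p1,(386,237)),("top",np.load("top0.npz")["p"],t1,(357,213))):
    for p in(a,b):
        g=p[v-7:v+8,u-7:u+8].astype(float).max(-1); W=np.clip(70-g,0,None); yy,xx=np.mgrid[:15,:15]
        print(n,u-7+(W*xx).sum()/W.sum(),v-7+(W*yy).sum()/W.sum(),W.sum())
    o=cv2.absdiff(a,b)[v-20:v+20,u-45:u+20].max(-1); print(o.mean())
# phase correlation of the patch round ball+pin
a=np.load("side0.npz")["p"]
f=lambda p:cv2.cvtColor(p,cv2.COLOR_RGB2GRAY)[222:250,366:402].astype(np.float32)
print(cv2.phaseCorrelate(f(a),f(p1)))
E
```

```text
side 385.3913705583756 236.83350253807106 1970.0
side 385.42783505154637 237.00114547537228 1746.0
10.178076923076922
top 356.7721518987342 212.46835443037975 79.0
top nan nan 0.0
55.91653846153846
((0.017951392835911406, -0.015552003262916614), 1.0238210737705231)<stdin>:6: RuntimeWarning: invalid value encountered in scalar divide
```

The pin is back within 0.2 px of its home position, and the wheel has turned 0.513 rad, which is one notch. The arm is clear, so I'll hand the job in.

```bash
python3 -c "
from h import *
manip.dwell(.3); print(finish_job())"
```

```text
the job is handed in; nothing more can be done
None
```

The job is handed in: I laid the pawl back, turned the handwheel back one notch (about 0.51 rad, by camera), and tipped the pawl home again, its pin within 0.2 px of where it started in the side view.

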